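# Pin the swivel holder and open the safety cap of the plant feed

## Task

Lock the bottle's swivel holder by taking the steel stop pin from its beech block, pushing it right down into the holder's socket and letting go of it; then open the plant-feed bottle: press its safety cap down, twist it about a quarter turn anticlockwise while it is down, and lift it off. Finish while holding the cap in the gripper, level and still, about 6 cm above where it sat and straight over the open bottle, with nothing else carrying it and the pin still in its socket. Leave the dish and the cup standing about where they are.

Things in the scene. Friction and masses are not known exactly. Their poses are not given: they have to be found in the camera images.
- cap: black push-and-turn cap, ribbed, 48 mm wide, 38 high; origin: centre of its underside, z up. To open: press 4 to 6 mm below its locked height (6 = hard bottom; spring 4 N rising to 9 N), keep it down, turn anticlockwise seen from above; free to lift when turned 50 to 130 degrees, best about 80. Unpressed it does not turn; locked it does not lift; clockwise is blocked.
- cap_center (a point): centre of the cap, on its axis, 19 mm under its flat top and 19 mm over its lower edge. The upper 22 mm are solid, to be gripped at any yaw. x axis = line through its two inner lugs, parallel to the neck's x axis while locked.
- neck (a point): centre of the neck's top, 110 mm above the worktop, z up, turning with the cradle. Locked, the cap's centre is 9 mm above it, its lower edge 10 mm below it. The white bottle (64 mm wide, shoulder 90 mm up) is fast in a steel cradle (73 mm wide) that swivels on a base (110 mm wide) bolted to the worktop.
- cradle (a joint): swivel angle of cradle and bottle, rad, 0 at its stop (slight friction holds it where it is), positive anticlockwise from above. Without the pin the bottle swivels along with the cap; with it the stop arm (12 mm wide, from 34 to 44 mm above the worktop, 3 mm beside the pin) meets the pin within 0.08 rad.
- seal (a joint): how far the sprung seal in the neck is pressed down by the cap, m: about 0 with the cap locked, 0.006 with it fully down, -0.002 with the cap off.
- socket (a point): centre of the mouth of the pin socket: round hole 10 mm wide, 22 deep, chamfered, straight down in a 40 x 40 x 30 mm high steel block on the holder, 110 mm from the bottle's axis towards -y of the neck's frame (the robot's right). The stop arm and a thin post 45 mm high stand on its -x side.
- pin: the loose steel stop pin, 100 mm long, upright: shank 8 mm thick and 60 mm long with a bevelled foot, above it a round head 16 mm thick and 40 mm high; origin at the foot's tip.
- pin_grip (a point): centre of the pin's head, 80 mm above its tip, where it is grasped (16 mm wide, any yaw); z up. At the start the pin stands in a hole 30 mm deep in a plain beech block 60 x 60 x 40 mm on the worktop, head centre 90 mm above the worktop. Lift 35 mm or more to draw it out.
- pin_tip (a point): lower tip of the pin, centre of its foot.
- dish_mid (a point): bystander, leave alone: white ceramic dish, 90 mm across, 18 mm high, on the worktop, right of the middle; the middle of it.
- cup_mid (a point): bystander, leave alone: ceramic cup, 72 mm across, 60 mm high, on the worktop left of the holder; the middle of it.
Mind the look-alikes: they are no part of the job. Leave any red look-alike of the part that bears neck alone.

How it is judged:
On the way, in this order (a step that is already met when the one before it is completed fails the run):
1. the stop pin stands fully in the socket and is let go (horizontal distance between pin_tip and socket below 0.006 m and z of pin_tip in the frame of socket below -0.016 m and angle between pin_grip's own z axis and vertical below 0.2 rad and contact force between the fingers and pin below 0.2 N), for 0.2 s.
2. the cap is pressed down in its locked position (value of joint seal above 0.0035 m and angle between the x axis of cap_center and the x axis of neck, either way round below 0.4 rad and horizontal distance between cap_center and neck below 0.008 m), for 0.05 s.
3. the cap is twisted free on the neck (angle between the x axis of cap_center and the x axis of neck, either way round above 0.7 rad and horizontal distance between cap_center and neck below 0.012 m and z of cap_center in the frame of neck below 0.018 m), for 0.05 s.
At the end, for the whole second after the job is handed in: Cap still and level (0.25 rad) in the gripper alone, its centre 40 to 130 mm above the neck's top, within 30 mm of its axis; pin let go, upright (0.2 rad), tip at least 16 mm down the socket and within 6 mm of its axis; cradle within 0.15 rad of its stop (all of step 1 and z of cap_center in the frame of neck between 0.04 and 0.13 m and horizontal distance between cap_center and neck below 0.03 m and angle between cap_center's own z axis and vertical below 0.25 rad and contact force between the fingers and cap above 0.5 N and contact force between cap and pin below 0.1 N and linear speed of cap below 0.03 m/s and value of joint seal below -0.0005 m and value of joint cradle below 0.15 rad); the arm keeps its last pose, push and grip.
It fails at once if a bystander is moved more than 30 mm (distance of any of dish_mid, cup_mid from where it was at the start of the episode above 0.03 m).
It also fails if it takes over 58 s, if anything falls off the work surface, if the arm or the gripper's body presses on something with over 40 N, if the wrist force passes 120 N, or if a joint passes its speed limit or range.

## Robot

A 6-joint arm with a two-finger parallel gripper is mounted at the origin on the work surface. World frame = base frame: x ahead of the robot, y to its left, z up, the work surface at z = 0. Lengths are in m, angles in rad, forces in N, time in s.
With the tool pointing down it reaches from about 0.275 to 0.825 m from the base axis. Payload 5.2 kg.
Tool frame: the origin (TCP) lies midway between the tips of the shut fingers; the grasp point (between the pads) lies 19 mm behind it; z points along the fingers, y is the line along which they close (so a half turn about z gives the same grasp; the last joint's range is limited). The gripper opens to 93 mm and grips with 3 to 60 N. Pads are 15 mm wide; open, the fingers measure 128 mm over their backs; the gripper's body (75 mm by 188 mm) begins 65 mm behind the grasp point.
Start: joints at [0.934, 0.259, 1.535, -0, 1.348, -0.203], TCP at [0.231, 0.499, 0.189] pointing down, gripper open.
Joint ranges: [-3.14, 3.14], [-0.91, 2.08], [0.19, 2.58], [-1.22, 4.36], [0.22, 2.71], [-3.12, 3.12]. Speed limits (rad/s): [2.57, 2.57, 3.14, 3.14, 3.14, 3.14].

## Interface

Orientations are given as a 3x3 rotation matrix whose columns are the frame's x, y, z axes.
In Python, from station import env, get_image, outline_of gives the robot as it stands. The module is installed in compiled form; this text tells all that it offers.
- The arm moves only by the tool carry_out, never from a script. Its argument "steps" is one flat list of numbers, 7 for each row, row after row: the turn, a rotation vector about the world's x, y, z in rad, then the shift along the world's x, y, z in mm, then the opening, from -1 (shut) to 1 (fully open). In form: [wx, wy, wz, x, y, z, gripper, wx, wy, wz, x, y, z, gripper, ...]. A call has 1 to 5 rows; each row shifts and turns the commanded pose from where the row before left it; what a row does not reach is not made up. A row lasts 1/8 s, in which the tool goes at most 62.5 mm and 10.7 degrees, less where a joint would pass 70% of its speed; a pose out of reach is approached as far as the arm can. A call is refused whole if a number of a shift passes 62.5 or a number of a turn 0.188, either way. A call with a gripper value outside its range is refused whole. The fingers move at their own pace and stop on an object; "squeeze" is the grip in N (left out, the last holds). Time passes only in rows, so rows that do not move let the fingers close. It gives the time, the measured TCP pose, the force, the opening and the grip force at its end, in the units of the state.
- env.read_state(): the state, without advancing time (a new reading comes with each control period).
- get_image(name): name is "scene" or "top"; returns a dict with "img" (480x640x3 uint8, red, green, blue), "fx", "fy", "cx", "cy" (pixels), "view" (4x4, takes a point from world to camera coordinates). Camera axes: x right, y up, looking along -z (the intrinsics and any distortion apply to the point x, -y, -z); pixel columns grow to the right and rows downward; lengths in m; the calibration is good to about 2 mm. A picture is of the moment at which its call begins. There is no depth.
- env.job_done(): hands the job in; it is judged then, once.
Trained networks look in the newest picture that a camera, given by its name, has taken for a name from the list of things; names that differ only in an ending like _2 or _b are one class to them, and where a whole thing is asked for, a point or a joint stands for the part that bears it (a point fixed in the world has none). Each returns a list of dicts, best first, with "p" (0 to 1); they miss things now and then, are a little off and sometimes report something else, mostly with a low value. They report only what shows in the picture. A call takes as long as a camera call. They do not tell look-alikes from the thing itself.
- outline_of(camera, name): "region" (480x640 bool, what is visible of it) and "extent" ([left, top, right, bottom] in pixels, round what is visible of it).
The state is a dict: "clock": time; "qpos": joint angles; "dq": joint speeds; "joint_efforts": joint torques, N m; "ee_pos": TCP position; "eef_rot": TCP orientation; "contact_force": force on the tool from outside, world axes, zero at the start; "ft_torque": the same for the moment, N m; "grip_width": finger opening in m; "grip_force": force on a finger pad.
Only numpy, scipy, OpenCV 4.12 (cv2) and the standard library are available. Lean on these libraries where they do the work, as an engineer would, in place of code of your own. Each camera call takes 0.05 s, during which the arm holds its last target. There are 200 camera calls.

## Working session

There is one attempt and no reset: what is moved stays moved. The work goes in short steps, Python scripts to look and compute and a tool call to move; the robot and the scene stay as the last step left them, time stands still between calls to the robot, and variables do not carry over. Pictures are saved under pics/ and viewed, at most 10 in all, crops included, and the job is handed in when it is done.

Besides the shell and the picture viewer there is one more tool, called after "Request:" by a JSON object that holds its "fn" and its "kwargs". carry_out: Moves the arm, as the interface text tells. Its arguments: {"type":"object","properties":{"steps":{"type":"array"},"squeeze":{"type":"number"}},"required":["steps"]}

```bash
mkdir -p pics; cat > h.py <<'E'
import numpy as np, cv2
from station import env,get_image,outline_of
def P(im):
    V=np.array(im["view"]);return V
def pix2z(im,u,v,z):
    V=np.array(im["view"]);R=V[:3,:3];c=-R.T@V[:3,3]
    d=R.T@np.array([(u-im["cx"])/im["fx"],-(v-im["cy"])/im["fy"],-1.0])
    return c+d*(z-c[2])/d[2]
def proj(im,p):
    V=np.array(im["view"]);q=V[:3,:3]@np.array(p)+V[:3,3]
    return im["cx"]+im["fx"]*q[0]/-q[2], im["cy"]-im["fy"]*q[1]/-q[2]
E
python3 - <<'E'
from h import *
for n in("scene","top"):
    im=get_image(n);cv2.imwrite(f"pics/{n}0.png",im["img"][:,:,::-1])
    V=np.array(im["view"]);print(n,[k for k in im],im["fx"],im["cx"],im["cy"],(-V[:3,:3].T@V[:3,3]).round(3))
    for t in("cap","pin","socket","neck","cradle","dish_mid","cup_mid"):
        for o in outline_of(n,t)[:3]:
            m=o["region"];ys,xs=np.nonzero(m)
            print(t,round(o["p"],2),np.array(o["extent"]).round(0),xs.mean().round(1),ys.mean().round(1),m.sum())
print(env.read_state())
E
```

```text
scene ['img', 'fx', 'fy', 'cx', 'cy', 'view'] 461.3651283569796 322.7672449955622 235.22249890853527 [ 1.004 -0.501  0.713]
cap 0.63 [348. 218. 371. 250.] 359.4 233.5 646
pin 0.73 [172. 302. 186. 328.] 177.3 310.1 201
socket 0.82 [303. 244. 386. 312.] 346.0 278.0 2896
socket 0.6 [243. 187. 316. 262.] 280.7 227.3 2561
socket 0.55 [325. 156. 382. 220.] 357.5 189.7 1990
neck 0.95 [332. 155. 375. 203.] 361.5 179.2 1053
neck 0.94 [244. 191. 312. 246.] 285.6 217.4 1460
cradle 0.86 [307. 242. 378. 293.] 352.5 267.4 1496
cradle 0.69 [330. 153. 378. 205.] 361.2 179.9 1124
cradle 0.66 [247. 188. 309. 245.] 285.9 217.2 1482
dish_mid 0.58 [349. 220. 372. 250.] 359.1 233.9 597
cup_mid 0.67 [410. 177. 437. 214.] 423.8 196.3 812
top ['img', 'fx', 'fy', 'cx', 'cy', 'view'] 551.1881153460886 312.3269115130817 237.44365052179103 [0.315 0.033 1.213]
cap 0.72 [280. 193. 302. 224.] 289.0 206.8 455
socket 0.82 [144. 270. 230. 318.] 182.2 295.2 3088
socket 0.76 [265. 198. 353. 249.] 308.2 226.2 2426
socket 0.57 [250. 295. 340. 346.] 289.0 321.2 3121
neck 0.92 [255. 296. 335. 340.] 281.0 320.0 1484
neck 0.6
[... 418 characters left out ...]
, -2.02804807e-01]), 'dq': array([3.25010154e-04, 1.58867069e-03, 2.52211660e-05, 3.38225988e-04,
       9.50709823e-04, 6.34196817e-04]), 'joint_efforts': array([-2.05836164e-03, -4.37132657e+01, -2.84297401e+01,  7.19217234e-02,
        3.07868177e-02, -2.03749909e-05]), 'ee_pos': array([0.23115939, 0.49906162, 0.18944092]), 'eef_rot': array([[-9.07382369e-01,  4.20306122e-01, -7.32301138e-06],
       [ 4.20306122e-01,  9.07382368e-01, -5.01829095e-05],
       [-1.44474127e-05, -4.86129938e-05, -9.99999999e-01]]), 'contact_force': array([ 0.47662734, -0.85046304,  0.19689974]), 'ft_torque': array([ 0.02555167,  0.03267996, -0.03475251]), 'grip_force': 0.0, 'grip_width': 0.0929344992583033}
```

View pics/scene0.png

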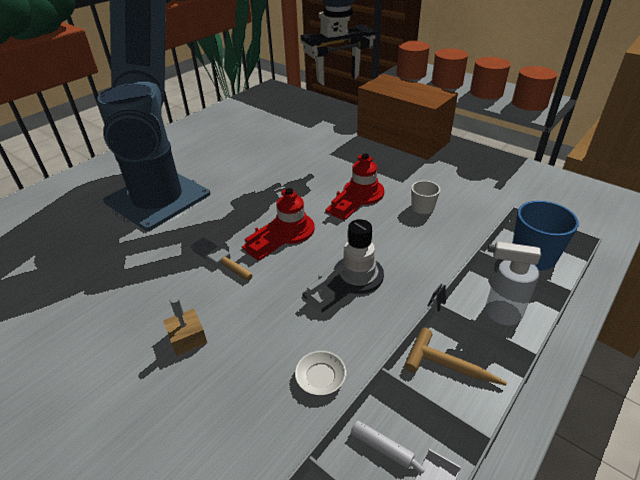

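View pics/top0.png

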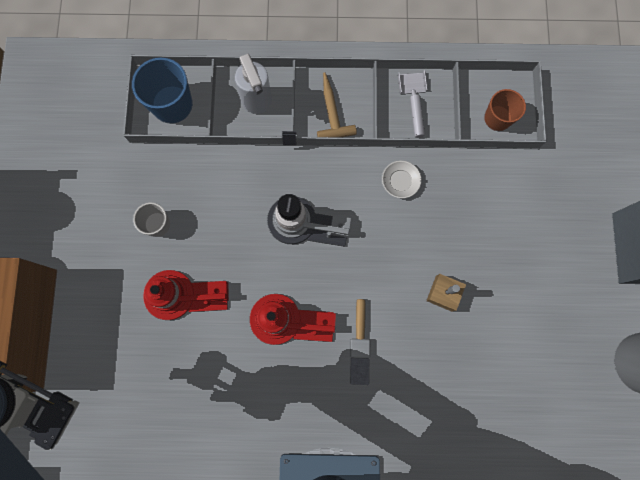

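Scene and top views show the dark real holder with the white bottle at scene (360,255) and top (290,215), and two red look-alikes. The pin in its beech block is at scene (178,310) and top (452,289). I'll enlarge both spots.

```bash
python3 - <<'E'
from h import *
t=cv2.imread("pics/top0.png");s=cv2.imread("pics/scene0.png")
def c(i,x,y,w,h): return cv2.resize(i[y:y+h,x:x+w],(400,300),interpolation=cv2.INTER_CUBIC)
cv2.imwrite("pics/crop0.png",np.vstack([np.hstack([c(t,260,180,100,75),c(t,420,260,80,60)]),np.hstack([c(s,290,210,120,90),c(s,150,285,80,60)])]))
im=get_image("top")
for n,u,v,z in(("cap",290,203,.138),("pin",454,289,.11),("sock",344,228,.03)):print(n,pix2z(im,u,v,z))
E
```

```text
cap [0.60280356 0.09073498 0.138     ]
pin [ 0.43774949 -0.24025958  0.11      ]
sock [ 0.5768186  -0.02351498  0.03      ]
```

View pics/crop0.png

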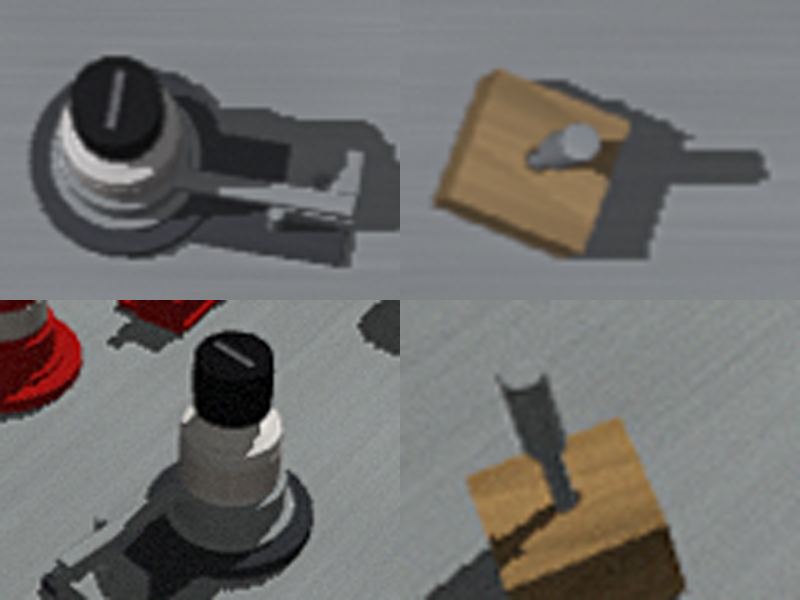

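The cap top's centre is at top (289.5,203). The pin head's top is at (456,288) and the pin enters its block at (446,292). The socket block is in shadow near (345,230), so I'll brighten that area.

```bash
python3 - <<'E'
from h import *
im=get_image("top");ims=get_image("scene")
def g(i):
    i=i["img"][:,:,::-1].astype(float)/255
    return (255*np.clip(i*1.3,0,1)**.5).astype(np.uint8)
def c(i,x,y,w,h): return cv2.resize(i[y:y+h,x:x+w],(w*8,h*8),interpolation=cv2.INTER_CUBIC)
a=c(g(im),262,190,100,68);
b=c(g(ims),295,275,64,40)
cv2.imwrite("pics/c1.png",cv2.resize(a,(800,544)))
cv2.imwrite("pics/c2.png",cv2.resize(b,(800,500)))
print("cap",pix2z(im,289.5,203,.138),"base",pix2z(im,291,220,0.01))
print("pin top",pix2z(im,456,288,.11),"foot",pix2z(im,446.4,292,.04))
E
```

```text
cap [0.60278791 0.0917428  0.138     ] base [0.59771202 0.0943529  0.01      ]
pin top [ 0.43982015 -0.24431907  0.11      ] foot [ 0.4388611 -0.2412894  0.04     ]
```

View pics/c1.png

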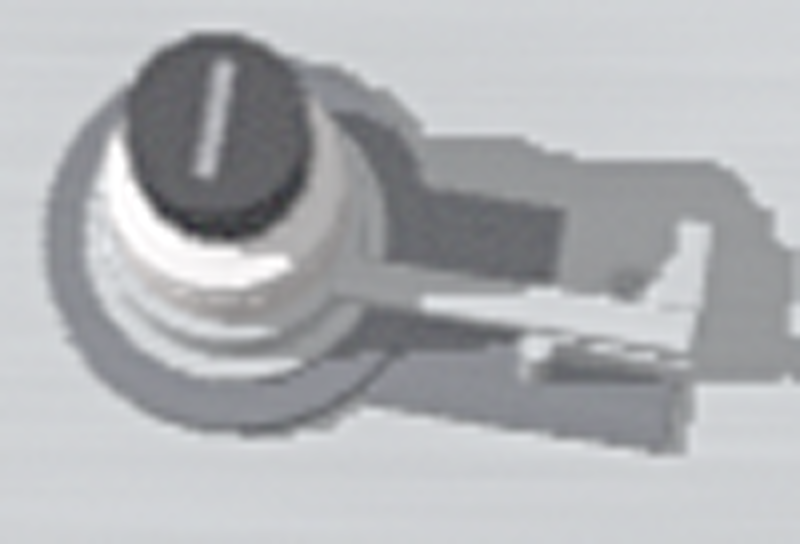

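View pics/c2.png

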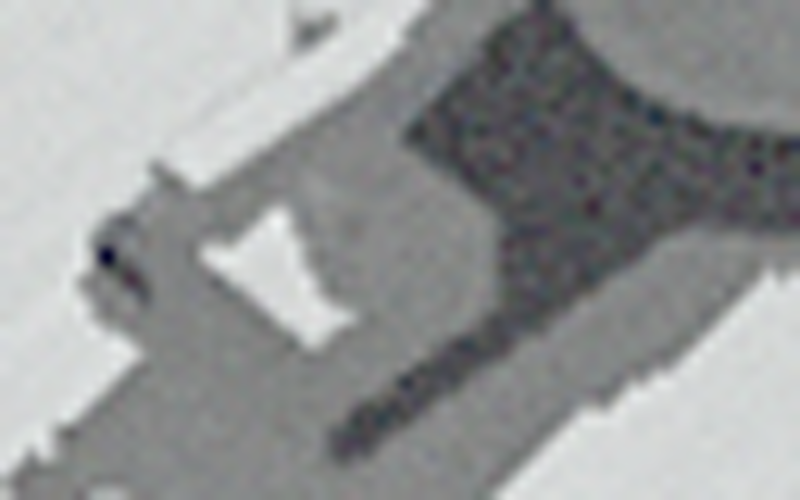

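c1 shows the socket block top between crop x 563 and 712. The hole shows at about (630,285), which is top pixel (340,225), partly under the stop arm. c2 shows a faint dark spot at about (355,220), scene pixel (323,292).

```bash
python3 - <<'E'
from h import *
im=get_image("top");ims=get_image("scene")
print("sock top",pix2z(im,340.2,225.4,.03),"scene",pix2z(ims,323,292.2,.03))
print("blockcorner",pix2z(im,332.2,215.2,.03),pix2z(im,350.6,217.7,.03))
print("base",pix2z(im,292,218.3,.012))
print("cap scene", pix2z(ims,360.3-.3,226.0,.138), proj(ims,[.6028,.0917,.138]),proj(ims,[.5835,-.0165,.03]))
# pin in scene: head top rim crop (523,378) scale5
print("pin",pix2z(ims,150+123.5/5,285+(378-300)/5,.11),"foot",pix2z(ims,150+166/5,285+206/5,.04), proj(ims,[.4395,-.2435,.11]),proj(ims,[.4395,-.2425,.04]))
E
```

```text
sock top [ 0.5825372  -0.01513168  0.03      ] scene [ 0.58965077 -0.01425145  0.03      ]
blockcorner [0.60532264 0.00268272 0.03      ] [ 0.60029115 -0.03791339  0.03      ]
base [0.60118475 0.09211002 0.012     ]
cap scene [0.60033152 0.09265035 0.138     ] (np.float64(360.7354617604841), np.float64(226.7140293490436)) (np.float64(319.92880398215163), np.float64(291.4633397499454))
pin [ 0.4452372  -0.24748572  0.11      ] foot [ 0.44533096 -0.24769513  0.04      ] (np.float64(174.54684742081065), np.float64(297.7709043389692)) (np.float64(183.4958588292306), np.float64(322.93839287353853))
```

Request:
{"fn": "carry_out", "kwargs": {"steps": [0, 0, 0, 15, -53, 0, 1, 0, 0, 0, 15, -53, 0, 1, 0, 0, 0, 15, -53, 0, 1, 0, 0, 0, 15, -53, 0, 1, 0, 0, 0, 15, -53, 0, 1]}}

```text
clock: 1.68
ee_pos: [0.3065, 0.2326, 0.1897]
eef_rot: [[-0.908, 0.42, 0.001], [0.42, 0.908, 0.0], [-0.001, 0.001, -1.0]]
contact_force: [0.3, -0.0, -0.2]
grip_width: 0.0929
grip_force: 0.0
```

Request:
{"fn": "carry_out", "kwargs": {"steps": [0, 0, -0.14, 15, -53, 0, 1, 0, 0, -0.14, 15, -53, 0, 1, 0, 0, -0.14, 15, -53, 0, 1, 0, 0, 0, 15, -53, 0, 1, 0, 0, 0, 15, -53, 0, 1]}}

```text
clock: 2.3
ee_pos: [0.3815, -0.0328, 0.1898]
eef_rot: [[-0.657, 0.754, 0.001], [0.754, 0.657, -0.0], [-0.001, 0.001, -1.0]]
contact_force: [2.0, -0.3, 0.5]
grip_width: 0.0928
grip_force: 0.0
```

Request:
{"fn": "carry_out", "kwargs": {"steps": [0, 0, 0, 15, -53, 0, 1, 0, 0, 0, 15, -53, 0, 1, 0, 0, 0, 15, -53, 0, 1, 0, 0, 0, 15, -53, 0, 0.2, 0, 0, 0, 0, 0, 0, 0.2]}}

```text
clock: 2.92
ee_pos: [0.4417, -0.2466, 0.1889]
eef_rot: [[-0.654, 0.756, -0.0], [0.756, 0.654, -0.001], [-0.001, -0.001, -1.0]]
contact_force: [-0.1, 0.4, 0.5]
grip_width: 0.0783
grip_force: 0.0
```

Request:
{"fn": "carry_out", "kwargs": {"steps": [0, 0, 0, 0, 1, -40, 0.3, 0, 0, 0, 0, 0, -30, 0.3, 0, 0, 0, 0, 0, -25, 0.3, 0, 0, 0, 0, 0, -23, 0.3, 0, 0, 0, 0, 0, 0, 0.3]}}

```text
clock: 3.55
ee_pos: [0.4398, -0.2399, 0.0702]
eef_rot: [[-0.658, 0.753, -0.003], [0.753, 0.658, 0.003], [0.004, -0.0, -1.0]]
contact_force: [-0.1, -0.4, 0.4]
grip_width: 0.0601
grip_force: 0.0
```

```bash
python3 - <<'E'
from h import *
s=get_image("scene")["img"][:,:,::-1];t=get_image("top")["img"][:,:,::-1]
c=lambda i,x,y:cv2.resize(i[y:y+80,x:x+60],(390,520),interpolation=cv2.INTER_CUBIC)
cv2.imwrite("pics/g.png",np.hstack([c(s,150,265),c(t,425,250)]))
E
```

```text
(no output)
```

View pics/g.png

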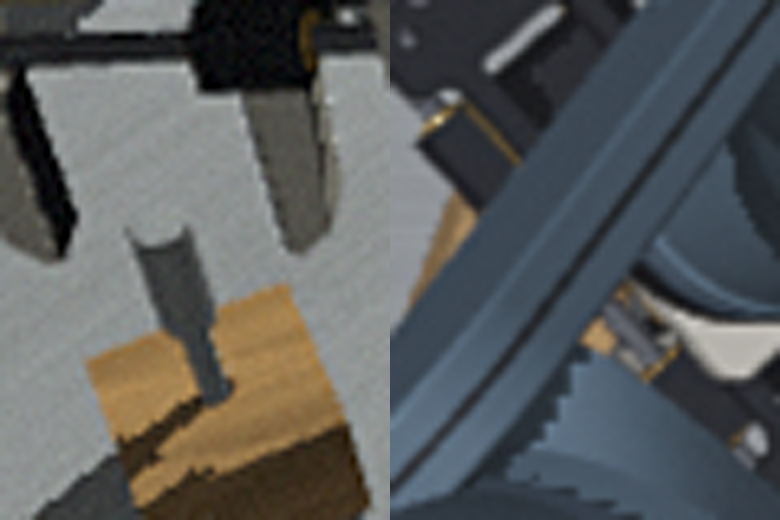

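The picture shows the head top at crop (160,230) and the fingertips at about (60,255) and (300,250). The gripper stands too far from the camera relative to the pin. I'll work out by how much.

```bash
python3 - <<'E'
from h import *
im=get_image("scene");e=env.read_state()["ee_pos"];print(e,proj(im,e))
o=lambda x,y:(150+(x+.5)/6.5-.5,265+(y+.5)/6.5-.5)
print("tips seen",o(182,250),"head bottom",o(190,330),"head top",o(160,232),"hole",o(218,395))
print(pix2z(im,*o(182,250),e[2]))
for k,z in((190,330),.07),((160,232),.11),((216,398),.04):
    print(z,pix2z(im,*o(*k),z))
R=np.array(im["view"]);print(R[:3,:3].round(3))
E
```

```text
[ 0.44169509 -0.24191959  0.07257548] (np.float64(180.66768074541807), np.float64(311.78919200464645))
tips seen (177.57692307692307, 303.03846153846155) head bottom (178.80769230769232, 315.34615384615387) head top (174.19230769230768, 300.2692307692308) hole (183.1153846153846, 325.34615384615387)
[ 0.41981972 -0.23220638  0.07257548]
0.07 [ 0.4436333  -0.24825904  0.07      ]
0.11 [ 0.44388485 -0.24755878  0.11      ]
0.04 [ 0.44400371 -0.24756931  0.04      ]
[[ 0.775  0.631 -0.021]
 [-0.392  0.508  0.767]
 [ 0.495 -0.586  0.641]]
```

Request:
{"fn": "carry_out", "kwargs": {"steps": [0, 0, 0, 1, -4, -1, 0.3, 0, 0, 0, 0, 0, 0, -1, 0, 0, 0, 0, 0, 0, -1, 0, 0, 0, 0, 0, 0, -1, 0, 0, 0, 0, 0, 0, -1], "squeeze": 30}}

```text
clock: 4.32
ee_pos: [0.4421, -0.2459, 0.0704]
eef_rot: [[-0.657, 0.754, -0.0], [0.754, 0.657, 0.0], [0.0, -0.0, -1.0]]
contact_force: [-0.3, 0.5, -0.6]
grip_width: 0.025
grip_force: 0.0
```

Request:
{"fn": "carry_out", "kwargs": {"steps": [0, 0, 0, 0, 0, 0, -1, 0, 0, 0, 0, 0, 0, -1, 0, 0, 0, 0, 0, 0, -1]}}

```text
clock: 4.7
ee_pos: [0.4421, -0.2459, 0.0704]
eef_rot: [[-0.657, 0.754, -0.0], [0.754, 0.657, 0.0], [0.0, -0.0, -1.0]]
contact_force: [-0.7, 0.1, 1.0]
grip_width: 0.015
grip_force: 30.0
```

Request:
{"fn": "carry_out", "kwargs": {"steps": [0, 0, 0, 0, 0, 10, -1, 0, 0, 0, 0, 0, 25, -1, 0, 0, 0, 0, 0, 35, -1, 0, 0, 0, 15, 25, 0, -1, 0, 0, 0, 21, 34, 0, -1]}}

```text
clock: 5.32
ee_pos: [0.4788, -0.1873, 0.1419]
eef_rot: [[-0.656, 0.755, 0.002], [0.755, 0.656, -0.001], [-0.002, 0.0, -1.0]]
contact_force: [-0.0, 0.1, -1.2]
grip_width: 0.0148
grip_force: 30.0
```

Request:
{"fn": "carry_out", "kwargs": {"steps": [0, 0, 0, 25, 41, 0, -1, 0, 0, 0, 25, 41, 0, -1, 0, 0, 0, 22, 36, 0, -1, 0, 0, 0, 18, 30, 0, -1, 0, 0, 0, 15, 23, 0, -1]}}

```text
clock: 5.95
ee_pos: [0.5838, -0.0144, 0.1411]
eef_rot: [[-0.658, 0.753, 0.0], [0.753, 0.658, 0.0], [-0.0, 0.0, -1.0]]
contact_force: [-0.2, -0.7, -1.1]
grip_width: 0.015
grip_force: 30.0
```

Request:
{"fn": "carry_out", "kwargs": {"steps": [0, 0, 0, 0, 0, -10, -1, 0, 0, 0, 0, 0, -10, -1, 0, 0, 0, 0, 0, 0, -1]}}

```text
clock: 6.32
ee_pos: [0.5817, -0.0167, 0.1192]
eef_rot: [[-0.656, 0.755, -0.003], [0.755, 0.656, 0.0], [0.002, -0.002, -1.0]]
contact_force: [0.4, 0.1, -0.2]
grip_width: 0.0147
grip_force: 30.0
```

```bash
python3 - <<'E'
from h import *
s=get_image("scene");t=get_image("top")
def g(i):
    i=i["img"][:,:,::-1].astype(float)/255
    return (255*np.clip(i*1.3,0,1)**.5).astype(np.uint8)
c=lambda i,x,y:cv2.resize(i[y:y+70,x:x+50],(400,560),interpolation=cv2.INTER_CUBIC)
cv2.imwrite("pics/i.png",np.hstack([c(g(s),295,245),c(g(t),315,190)]))
st=env.read_state();e=st["ee_pos"];print(e,st["grip_width"],st["contact_force"])
print("pred tip",proj(s,e+[0,0,.019-.08]),"sock",proj(s,[.5835,-.0155,.03]))
E
```

```text
[ 0.58267215 -0.01679341  0.12028985] 0.015045935156621469 [ 0.05705823 -0.48420056 -0.31082535]
pred tip (np.float64(319.13815854308115), np.float64(281.14241834090717)) sock (np.float64(320.24360852958347), np.float64(291.1761551645804))
```

View pics/i.png

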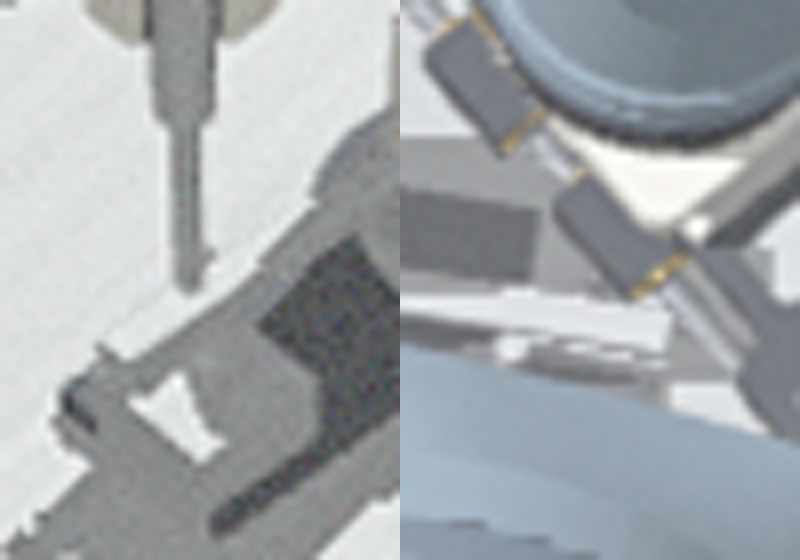

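The pin tip shows at crop (188,285), scene pixel (318,280), within 1 px of the prediction. I'll project the socket block model into the scene for comparison with the corners I see.

```bash
python3 - <<'E'
from h import *
s=get_image("scene");t=get_image("top")
def g(i):
    i=i["img"][:,:,::-1].astype(float)/255
    return (255*np.clip(i*1.3,0,1)**.5).astype(np.uint8)
th=-.165;R=np.array([[np.cos(th),-np.sin(th)],[np.sin(th),np.cos(th)]])
c=np.array([.5835,-.0155])
def Q(im,p,z,x0,y0): 
    u,v=proj(im,[*p,z]);return ((u-x0+.5)*8-.5,(v-y0+.5)*8-.5)
S=g(s);I=cv2.resize(S[255:255+60,290:290+60],(480,480),interpolation=cv2.INTER_CUBIC)
T=cv2.resize(g({"img":cv2.imread("pics/top0.png")[:,:,::-1]})[205:245,320:360],(320,320),interpolation=cv2.INTER_CUBIC)
for im,J,x0,y0 in((s,I,290,255),(t,T,320,205)):
  for z in(0.03,0):
    pts=np.array([Q(im,c+R@np.array(k)*.02,z,x0,y0) for k in((1,1),(1,-1),(-1,-1),(-1,1))])
    print(pts.round())
    cv2.polylines(J,[pts.round().astype(int)],True,(0,0,255) if z else (255,0,0),1)
  cp=np.array([Q(im,c+.005*np.array([np.cos(a),np.sin(a)]),.03,x0,y0) for a in np.linspace(0,6.28,30)])
  cv2.polylines(J,[cp.round().astype(int)],True,(0,160,0),1)
T=cv2.copyMakeBorder(T,0,160,0,0,0)
cv2.imwrite("pics/ov.png",np.hstack([I,T]))
E
```

```text
[[358. 296.]
 [238. 377.]
 [134. 289.]
 [253. 212.]]
[[358. 377.]
 [241. 458.]
 [139. 370.]
 [255. 293.]]
[[107.  81.]
 [250. 106.]
 [226. 246.]
 [ 82. 221.]]
[[104. 106.]
 [244. 131.]
 [220. 268.]
 [ 79. 243.]]
```

View pics/ov.png

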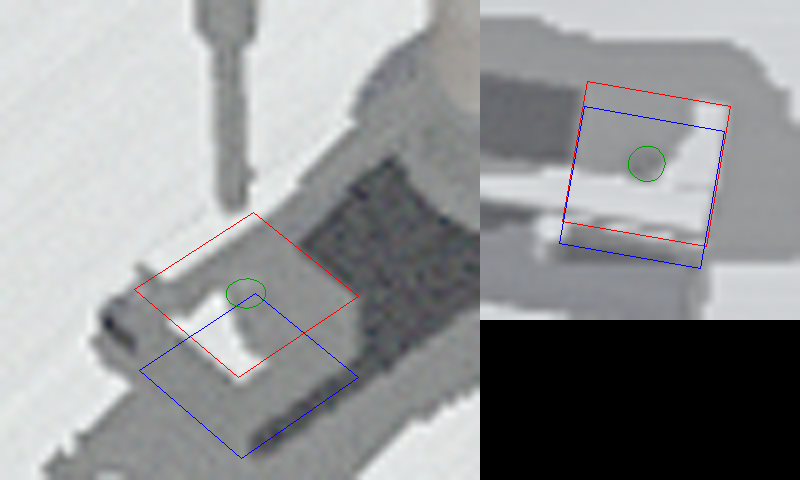

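The overlay fits: the green circle sits on the dark hole in the top view, and the scene block agrees within about 1 px. I'll shift 2 mm in x and descend to the mouth, watching the force.

Request:
{"fn": "carry_out", "kwargs": {"steps": [0, 0, 0, 2, 1, -10, -1, 0, 0, 0, 0, 0, -10, -1, 0, 0, 0, 0, 0, -4, -1, 0, 0, 0, 0, 0, -3, -1, 0, 0, 0, 0, 0, -3, -1]}}

```text
clock: 7.15
ee_pos: [0.5853, -0.0149, 0.0903]
eef_rot: [[-0.657, 0.754, 0.0], [0.754, 0.657, -0.0], [-0.0, 0.0, -1.0]]
contact_force: [-0.4, 0.4, -1.0]
grip_width: 0.0151
grip_force: 30.0
```

Request:
{"fn": "carry_out", "kwargs": {"steps": [0, 0, 0, 0, 0, -2, -1, 0, 0, 0, 0, 0, 0, -1]}}

```text
clock: 7.4
ee_pos: [0.5852, -0.0149, 0.0884]
eef_rot: [[-0.657, 0.754, 0.0], [0.754, 0.657, -0.0], [-0.0, -0.0, -1.0]]
contact_force: [0.3, 0.2, -0.9]
grip_width: 0.0151
grip_force: 30.0
```

Request:
{"fn": "carry_out", "kwargs": {"steps": [0, 0, 0, 0, 0, -2, -1, 0, 0, 0, 0, 0, -2, -1, 0, 0, 0, 0, 0, 0, -1]}}

```text
clock: 7.78
ee_pos: [0.585, -0.0149, 0.0842]
eef_rot: [[-0.657, 0.754, -0.0], [0.754, 0.657, 0.0], [0.0, -0.0, -1.0]]
contact_force: [-0.2, -0.6, -0.2]
grip_width: 0.015
grip_force: 30.0
```

Request:
{"fn": "carry_out", "kwargs": {"steps": [0, 0, 0, 0, 0, -3, -1, 0, 0, 0, 0, 0, -3, -1, 0, 0, 0, 0, 0, -3, -1, 0, 0, 0, 0, 0, 0, -1]}}

```text
clock: 8.28
ee_pos: [0.5849, -0.0149, 0.075]
eef_rot: [[-0.657, 0.754, -0.001], [0.754, 0.657, 0.0], [0.001, -0.0, -1.0]]
contact_force: [0.8, -0.6, -1.5]
grip_width: 0.0149
grip_force: 30.0
```

Request:
{"fn": "carry_out", "kwargs": {"steps": [0, 0, 0, 0, 0, -3, -1, 0, 0, 0, 0, 0, -2, -1, 0, 0, 0, 0, 0, -2, -1, 0, 0, 0, 0, 0, 0, -1]}}

```text
clock: 8.78
ee_pos: [0.5852, -0.015, 0.0685]
eef_rot: [[-0.657, 0.754, 0.0], [0.754, 0.657, -0.0], [-0.0, 0.0, -1.0]]
contact_force: [-0.2, -0.1, -0.5]
grip_width: 0.015
grip_force: 30.0
```

Request:
{"fn": "carry_out", "kwargs": {"steps": [0, 0, 0, 0, 0, -1, -1, 0, 0, 0, 0, 0, -1, -1, 0, 0, 0, 0, 0, 0, -1]}}

```text
clock: 9.15
ee_pos: [0.5864, -0.0154, 0.0681]
eef_rot: [[-0.657, 0.754, 0.003], [0.754, 0.657, -0.001], [-0.003, 0.002, -1.0]]
contact_force: [-1.0, -1.2, 7.9]
grip_width: 0.0151
grip_force: 30.1
```

It reached bottom at the expected depth. Now release and rise.

Request:
{"fn": "carry_out", "kwargs": {"steps": [0, 0, 0, 0, 0, 1, 0, 0, 0, 0, 0, 0, 0, 0, 0, 0, 0, 0, 0, 0, 0, 0, 0, 0, 0, 0, 0, 0, 0, 0, 0, 0, 0, 0, 0]}}

```text
clock: 9.78
ee_pos: [0.5851, -0.0149, 0.0673]
eef_rot: [[-0.657, 0.754, -0.0], [0.754, 0.657, 0.0], [0.0, -0.0, -1.0]]
contact_force: [-0.3, -0.1, -0.2]
grip_width: 0.0464
grip_force: 0.0
```

Request:
{"fn": "carry_out", "kwargs": {"steps": [0, 0, 0, 0, 0, 15, 0, 0, 0, 0, 0, 0, 30, 0, 0, 0, 0, 0, 0, 40, 1, 0, 0, 0, 4, 25, 10, 1, 0, 0, 0, 4, 30, 0, 1]}}

```text
clock: 10.4
ee_pos: [0.5946, 0.04, 0.1654]
eef_rot: [[-0.656, 0.755, 0.004], [0.755, 0.656, -0.001], [-0.003, 0.003, -1.0]]
contact_force: [0.1, 0.3, 0.8]
grip_width: 0.0722
grip_force: 0.0
```

Request:
{"fn": "carry_out", "kwargs": {"steps": [0, 0, 0, 4, 30, 0, 1, 0, 0, 0, 3, 22, 0, 1, 0, 0, 0, 0, 0, 0, 1]}}

```text
clock: 10.78
ee_pos: [0.6003, 0.0933, 0.1629]
eef_rot: [[-0.659, 0.752, 0.001], [0.752, 0.659, -0.0], [-0.0, 0.0, -1.0]]
contact_force: [0.5, -0.4, -0.7]
grip_width: 0.0928
grip_force: 0.0
```

```bash
python3 - <<'E'
from h import *
s=get_image("scene")
cv2.imwrite("pics/j.png",cv2.resize(s["img"][185:305,285:435,::-1],(750,600),interpolation=cv2.INTER_CUBIC))
st=env.read_state();e=st["ee_pos"];print(e,st["grip_width"],st["qpos"])
print("pin head exp",proj(s,[.585,-.015,.108]),"tcp",proj(s,e))
for o in outline_of("scene","pin")[:3]:print("pin",o["p"],o["extent"])
for o in outline_of("scene","cap")[:3]:print("cap",o["p"],o["extent"])
E
```

```text
[0.60019054 0.09223211 0.16273073] 0.09252778907422265 [-3.06299197e-02  3.78585361e-01  1.43160647e+00 -5.98417684e-04
  1.33118087e+00 -7.48946511e-01]
pin head exp (np.float64(320.0078850381807), np.float64(263.18606046919547)) tcp (np.float64(360.2033217382203), np.float64(216.19268028107348))
pin 0.65 [312.3, 264.6, 321.2, 292.9]
cap 0.64 [349.2, 219.0, 371.6, 248.2]
```

View pics/j.png

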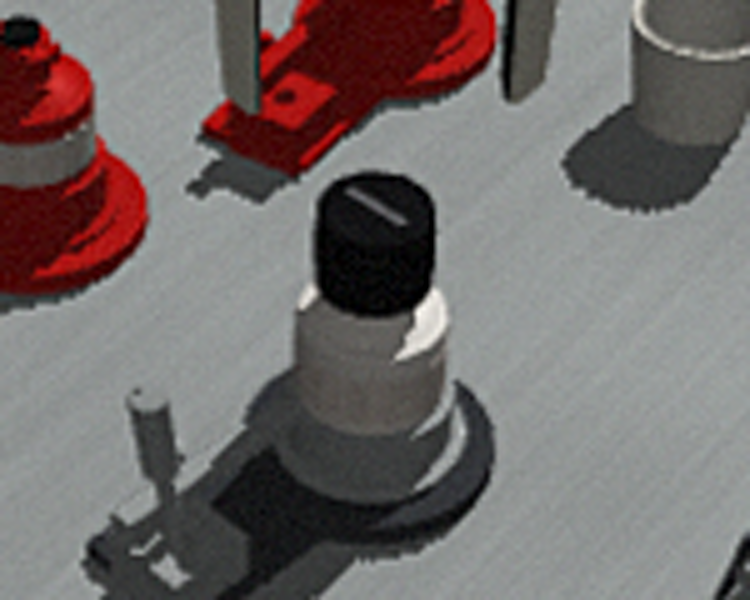

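The pin stands in the socket, head at crop (152,400), leaning slightly within the hole's play. The cap top is at crop (376,205) below the open gripper. I'll descend and grip the cap.

Request:
{"fn": "carry_out", "kwargs": {"steps": [0, 0, 0, 2, 0, -20, 1, 0, 0, 0, 0, 0, -20, 1, 0, 0, 0, 0, 0, -13, 1, 0, 0, 0, 0, 0, 0, -1, 0, 0, 0, 0, 0, 0, -1], "squeeze": 10}}

```text
clock: 11.55
ee_pos: [0.6027, 0.0918, 0.1102]
eef_rot: [[-0.657, 0.754, 0.001], [0.754, 0.657, -0.0], [-0.001, 0.001, -1.0]]
contact_force: [0.4, 0.6, 0.3]
grip_width: 0.0775
grip_force: 0.0
```

Request:
{"fn": "carry_out", "kwargs": {"steps": [0, 0, 0, 0, 0, 0, -1, 0, 0, 0, 0, 0, 0, -1, 0, 0, 0, 0, 0, 0, -1, 0, 0, 0, 0, 0, 0, -1]}}

```text
clock: 12.05
ee_pos: [0.6022, 0.0921, 0.1095]
eef_rot: [[-0.657, 0.754, 0.0], [0.754, 0.657, -0.0], [-0.0, 0.0, -1.0]]
contact_force: [-0.1, 1.1, 0.1]
grip_width: 0.0377
grip_force: 0.0
```

```bash
python3 - <<'E'
from h import *
s=get_image("scene");t=get_image("top")
st=env.read_state();print(st["ee_pos"],st["grip_width"],st["grip_force"],proj(s,st["ee_pos"]))
for n in("scene","top"):
  for k in("cap","pin","neck"):
    for o in outline_of(n,k)[:3]:print(n,k,round(o["p"],2),np.round(o["extent"]))
a=cv2.resize(s["img"][185:285,300:400,::-1],(400,400),interpolation=cv2.INTER_CUBIC)
b=cv2.resize(t["img"][170:270,240:340,::-1],(400,400),interpolation=cv2.INTER_CUBIC)
cv2.imwrite("pics/k.png",np.hstack([a,b]))
E
```

```text
[0.60213486 0.09211647 0.10944387] 0.029406499295110473 0.0 (np.float64(360.1412808057229), np.float64(237.48164266665123))
scene cap 0.79 [349. 218. 373. 248.]
scene pin 0.78 [313. 262. 323. 295.]
scene neck 0.92 [243. 188. 312. 244.]
scene neck 0.66 [307. 242. 378. 291.]
scene neck 0.66 [328. 185. 372. 204.]
top neck 0.81 [144. 276. 200. 313.]
top neck 0.64 [275. 210. 350. 236.]
top neck 0.63 [307. 322. 337. 333.]
```

View pics/k.png

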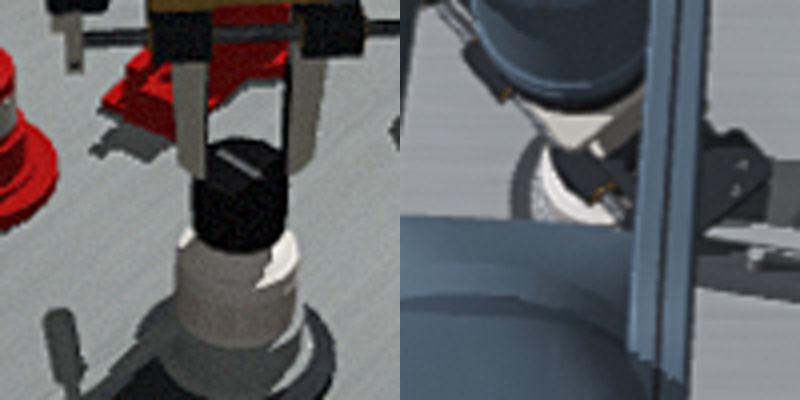

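The picture shows the fingertips only at the cap's top rim, crop (190,180) and (305,165). They are about 9 px, or 25 mm, higher than the reported TCP. I'll reopen and grip about 22 mm lower.

Request:
{"fn": "carry_out", "kwargs": {"steps": [0, 0, 0, 0, 0, 10, 1, 0, 0, 0, 0, 0, 0, 1, 0, 0, 0, 0, 0, 0, 1, 0, 0, 0, 0, 0, 0, 1, 0, 0, 0, 0, 0, 0, 1]}}

```text
clock: 13.08
ee_pos: [0.602, 0.0921, 0.1193]
eef_rot: [[-0.657, 0.754, -0.0], [0.754, 0.657, 0.0], [0.0, -0.0, -1.0]]
contact_force: [0.3, -0.4, -0.1]
grip_width: 0.051
grip_force: 0.0
```

Request:
{"fn": "carry_out", "kwargs": {"steps": [0, 0, 0, 0, 0, 0, 1, 0, 0, 0, 0, 0, 0, 1, 0, 0, 0, 0, 0, -12, 1, 0, 0, 0, 0, 0, -10, 1, 0, 0, 0, 0, 0, -5, 1]}}

```text
clock: 13.7
ee_pos: [0.6014, 0.0921, 0.091]
eef_rot: [[-0.657, 0.754, -0.002], [0.754, 0.657, 0.0], [0.001, -0.002, -1.0]]
contact_force: [-0.2, 0.2, 1.0]
grip_width: 0.0926
grip_force: 0.0
```

Request:
{"fn": "carry_out", "kwargs": {"steps": [0, 0, 0, 0, 0, -3, 1, 0, 0, 0, 0, 0, -2, 1, 0, 0, 0, 0, 0, 0, 1]}}

```text
clock: 14.08
ee_pos: [0.6022, 0.0921, 0.0875]
eef_rot: [[-0.657, 0.754, 0.0], [0.754, 0.657, 0.0], [-0.0, 0.0, -1.0]]
contact_force: [0.5, -0.8, -0.5]
grip_width: 0.0926
grip_force: 0.0
```

Request:
{"fn": "carry_out", "kwargs": {"steps": [0, 0, 0, 0, 0, 0, -1, 0, 0, 0, 0, 0, 0, -1, 0, 0, 0, 0, 0, 0, -1, 0, 0, 0, 0, 0, 0, -1, 0, 0, 0, 0, 0, 0, -1]}}

```text
clock: 14.7
ee_pos: [0.6018, 0.0919, 0.0874]
eef_rot: [[-0.657, 0.754, -0.001], [0.754, 0.657, -0.0], [0.0, -0.001, -1.0]]
contact_force: [-1.4, -1.5, 1.9]
grip_width: 0.0478
grip_force: 9.4
```

Request:
{"fn": "carry_out", "kwargs": {"steps": [0, 0, 0, 0, 0, 0, -1, 0, 0, 0, 0, 0, 0, -1]}}

```text
clock: 14.95
ee_pos: [0.6019, 0.0919, 0.0875]
eef_rot: [[-0.657, 0.754, -0.001], [0.754, 0.657, -0.0], [0.0, -0.001, -1.0]]
contact_force: [-1.1, -1.1, 1.0]
grip_width: 0.0477
grip_force: 10.0
```

Request:
{"fn": "carry_out", "kwargs": {"steps": [0, 0, 0, 0, 0, 0, -1, 0, 0, 0, 0, 0, 0, -1, 0, 0, 0, 0, 0, -2, -1, 0, 0, 0, 0, 0, -2, -1, 0, 0, 0, 0, 0, 0, -1], "squeeze": 45}}

```text
clock: 15.58
ee_pos: [0.6023, 0.092, 0.0839]
eef_rot: [[-0.657, 0.754, 0.001], [0.754, 0.657, -0.0], [-0.0, 0.0, -1.0]]
contact_force: [-3.7, -1.8, 6.4]
grip_width: 0.0473
grip_force: 45.2
```

Request:
{"fn": "carry_out", "kwargs": {"steps": [0, 0, 0, 0, 0, -1, -1, 0, 0, 0, 0, 0, -1, -1, 0, 0, 0, 0, 0, 0, -1]}}

```text
clock: 15.95
ee_pos: [0.6024, 0.092, 0.0822]
eef_rot: [[-0.657, 0.754, 0.001], [0.754, 0.657, -0.0], [-0.001, 0.001, -1.0]]
contact_force: [-3.3, -2.0, 8.4]
grip_width: 0.0476
grip_force: 45.2
```

Request:
{"fn": "carry_out", "kwargs": {"steps": [0, 0, 0.1, 0, 0, 0, -1, 0, 0, 0.1, 0, 0, 0, -1, 0, 0, 0.12, 0, 0, 0, -1, 0, 0, 0.12, 0, 0, 0, -1, 0, 0, 0, 0, 0, 0, -1]}}

```text
clock: 16.58
ee_pos: [0.6032, 0.0928, 0.0826]
eef_rot: [[-0.916, 0.401, 0.003], [0.401, 0.916, 0.001], [-0.002, 0.002, -1.0]]
contact_force: [-2.7, 1.8, 7.8]
grip_width: 0.0473
grip_force: 45.2
```

Request:
{"fn": "carry_out", "kwargs": {"steps": [0, 0, 0.13, 0, 0, 0, -1, 0, 0, 0.13, 0, 0, 0, -1, 0, 0, 0.13, 0, 0, 0, -1, 0, 0, 0.13, 0, 0, 0, -1, 0, 0, 0.13, 0, 0, 0, -1]}}

```text
clock: 17.2
ee_pos: [0.6033, 0.0929, 0.0826]
eef_rot: [[-0.971, -0.238, 0.003], [-0.238, 0.971, 0.001], [-0.003, 0.001, -1.0]]
contact_force: [-1.2, 0.1, 8.0]
grip_width: 0.0477
grip_force: 45.2
```

Request:
{"fn": "carry_out", "kwargs": {"steps": [0, 0, 0.13, 0, 0, 0, -1, 0, 0, 0.13, 0, 0, 0, -1, 0, 0, 0.13, 0, 0, 0, -1, 0, 0, 0, 0, 0, 0, -1]}}

```text
clock: 17.7
ee_pos: [0.6032, 0.0929, 0.0826]
eef_rot: [[-0.809, -0.587, 0.003], [-0.587, 0.809, 0.001], [-0.003, -0.001, -1.0]]
contact_force: [-1.7, 0.5, 7.7]
grip_width: 0.0472
grip_force: 45.2
```

```bash
python3 - <<'E'
from h import *
st=env.read_state();print(st["ft_torque"],st["contact_force"],st["qpos"])
get_image("scene")
for o in outline_of("scene","pin")[:2]:print(o["p"],np.round(o["extent"]))
E
```

```text
[0.28637358 0.39909199 0.00589416] [-1.71585863  0.49979347  7.73611542] [-3.05525799e-02  4.49244177e-01  1.53000232e+00  1.43458004e-03
  1.15962896e+00 -2.22963606e+00]
0.53 [314. 264. 324. 294.]
```

Request:
{"fn": "carry_out", "kwargs": {"steps": [0, 0, 0, 0, 0, 3, -1, 0, 0, 0, 0, 0, 3, -1, 0, 0, 0, 0, 0, 4, -1, 0, 0, 0, 0, 0, 4, -1, 0, 0, 0, 0, 0, 0, -1]}}

```text
clock: 18.42
ee_pos: [0.6022, 0.092, 0.0955]
eef_rot: [[-0.81, -0.586, -0.0], [-0.586, 0.81, -0.0], [0.0, -0.0, -1.0]]
contact_force: [0.4, -0.2, 0.3]
grip_width: 0.0473
grip_force: 45.1
```

Request:
{"fn": "carry_out", "kwargs": {"steps": [0, 0, 0, 0, 0, 8, -1, 0, 0, 0, 0, 0, 14, -1, 0, 0, 0, 0, 0, 14, -1, 0, 0, 0, 0, 0, 10, -1, 0, 0, 0, 0, 0, 5, -1]}}

```text
clock: 19.05
ee_pos: [0.6026, 0.0921, 0.1477]
eef_rot: [[-0.81, -0.586, 0.002], [-0.586, 0.81, -0.0], [-0.001, -0.001, -1.0]]
contact_force: [0.2, 0.3, -0.4]
grip_width: 0.047
grip_force: 45.1
```

Request:
{"fn": "carry_out", "kwargs": {"steps": [0, 0, 0, 0, 0, 0, -1, 0, 0, 0, 0, 0, 0, -1, 0, 0, 0, 0, 0, 0, -1, 0, 0, 0, 0, 0, 0, -1]}}

```text
clock: 19.55
ee_pos: [0.602, 0.0921, 0.1461]
eef_rot: [[-0.81, -0.586, -0.001], [-0.586, 0.81, 0.0], [0.001, 0.0, -1.0]]
contact_force: [0.5, 0.3, -1.0]
grip_width: 0.0473
grip_force: 45.1
```

```bash
python3 - <<'E'
from h import *
get_image("scene")
for k in("pin","cap"):
  for o in outline_of("scene",k)[:2]:print(k,round(o["p"],2),np.round(o["extent"]))
st=env.read_state();print(st["ee_pos"],st["contact_force"],st["grip_width"])
E
```

```text
pin 0.62 [311. 266. 322. 293.]
cap 0.58 [349. 200. 374. 226.]
[0.60209513 0.09208148 0.14629402] [-0.27177327  0.79497284 -0.05231817] 0.0469336426492168
```

```bash
python3 -c "
from station import env
print(env.job_done())"
```

```text
the job is handed in; nothing more can be done
None
```

I've handed the job in, and the station gave no verdict: by force and camera readings the pin is down in the socket and let go, and the cap is off and held still about 6 cm above where it sat, over the bottle.

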